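# Free an air tube stub from a push-fit port

## Robot

A 6-joint arm with a two-finger parallel gripper is mounted at the origin on the work surface. World frame = base frame: x ahead of the robot, y to its left, z up, the work surface at z = 0. Lengths are in m, angles in rad, forces in N, time in s.
With the tool pointing down it reaches from about 0.25 to 0.775 m from the base axis. Payload 4 kg.
Tool frame: the origin (TCP) lies between the finger pads; the fingertips stand 25 mm ahead of it and the grasp point (between the pads) lies 6 mm ahead of it (robot.tip_reach is the distance from the TCP to the fingertips, in m); z points along the fingers, y is the line along which they close (so a half turn about z gives the same grasp; the last joint's range is limited). The gripper opens to 94 mm and grips with 3 to 60 N. Pads are 16 mm wide; open, the fingers measure 119 mm over their backs; the gripper's body (75 mm by 177 mm) begins 78 mm behind the grasp point.
Start: joints at [-1.267, 0.087, 1.371, -0, 1.684, -0.103], TCP at [0.218, -0.505, 0.231] pointing down, gripper open.
Joint ranges: [-3.1, 3.1], [-0.76, 2.03], [0.27, 2.55], [-1.08, 4.22], [0.17, 2.65], [-2.57, 2.57]. Speed limits (rad/s): [2.79, 2.79, 3.14, 3.14, 3.14, 3.14].

## Interface

Orientations are given as [roll, pitch, yaw] about the fixed x, y, z axes, in that order (R = Rz(yaw) Ry(pitch) Rx(roll)).
In Python, from bench import sensors, snapshot, camera_info, ticket, robot gives the robot as it stands.
- The arm moves only by the tool arm_command, never from a script. Its argument "plan" is a list of rows, each an object with "grip": the closure, from -1 (fully open) to 1 (shut); "slide": the shift along the tool's x, y, z normalised to -1 to 1, where 1 is 500 mm, a list of three; "spin": the turn about the tool's z normalised to -1 to 1, where 1 is 5 degrees. A call has 1 to 10 rows; each row shifts and turns the commanded pose from where the row before left it, along the tool's axes as they then stand; what a row does not reach is not made up. A row lasts 1/8 s, in which the tool goes at most 62.5 mm and 10.7 degrees, less where a joint would pass 70% of its speed; a pose out of reach is approached as far as the arm can. A call with a number of a shift or a turn outside -1 to 1 is refused whole. A call with a gripper value outside its range is refused whole. The fingers move at their own pace and stop on an object; the grip force is fixed at half the most. Time passes only in rows, so rows that do not move let the fingers close. It gives the time, the measured TCP pose, the force, the opening and the grip force at its end, in the units of the state.
- sensors.get_obs(): the state, without advancing time (a new reading comes with each control period).
- snapshot(name): name is "side" or "top"; returns the picture (400x640x3 uint8, red, green, blue); there is no depth.
- camera_info(name): a dict with "fx", "fy", "cx", "cy" (pixels), "position" and "rotation" of the camera in the world. Camera axes: x right, y up, looking along -z (the intrinsics and any distortion apply to the point x, -y, -z); pixel columns grow to the right and rows downward; lengths in m; the calibration is good to about 2 mm. A picture is of the moment at which its call begins. camera_info takes no time and is no camera call.
- ticket.close_job(): hands the job in; it is judged then, once.
The state is a dict: "time": time; "joint_positions": joint angles; "qvel": joint speeds; "joint_torque": joint torques, N m; "tool_pos": TCP position; "ee_rot": TCP orientation; "wrist_force": force on the tool from outside, world axes, zero at the start; "wrist_torque": the same for the moment, N m; "width": finger opening in m; "finger_force": force on a finger pad.
Only numpy, scipy, OpenCV 4.12 (cv2) and the standard library are available. Lean on these libraries where they do the work, as an engineer would, in place of code of your own. Each camera call takes 0.05 s, during which the arm holds its last target. There are 200 camera calls.

## Task

Take the plain steel tube stub out of the push-fit port on the bench air manifold: press the black release ring around it steadily all the way down, gently since it is plastic and sluggish with dust, and keep it down while you pull the tube straight up, never wrenching on the tube while the port still grips it. Then stand the tube, foot down, in the wide middle hole of the wooden stand, fully home and upright, and let go. Leave everything else on the bench where it is.

Things in the scene. Friction and masses are not known exactly. Their poses are not given: they have to be found in the camera images.
- tube: the rigid steel tube stub: straight, round, 14 mm in diameter, 77 mm long, about 60 g, upright in one of the manifold's three ports, its upper 38 to 46 mm showing above the release ring. Origin: centre of its foot (lower end), which is 44 mm above the table at the start; z up along it. From 6 to 23 mm above the foot it has a groove, hidden inside the port, which the port's jaws catch.
- fitting: the push-fit fitting that holds the tube, upright on the manifold, 29 mm across; origin: on its axis, at the manifold's top face. A flat black plastic release ring, 34 mm across with a 17 mm hole, tops it: 31 to 39 mm above the tube's foot (unknown depth: find it by touch). Down by its full 5.5 mm, to a hard stop, it opens two inner jaws and frees the tube; under 3 to 4 mm it stays locked.
- ring_axis (a point): point on the axis of the fitting, at its foot on the manifold's top face. How the ring behaves: a spring of 4 N (up) to 10 N (down) plus about 2 N per mm/s resist it, so it takes a steady 13 to 18 N for 1 to 2 s; let go, it creeps up and locks again in about 0.5 s. Both fingertips astride the tube can press it, then shut on the tube while still pressing, then pull at once: 10 mm up frees the tube.
- manifold: the fixed aluminium air manifold bar, 55 x 270 x 40 mm, long along its y; origin: centre of its underside. On top, at y = -85, 0 and 85 mm, stand three push-fit fittings, 29 mm across, screwed in a little differently (ring tops 75 to 83 mm above the table). Any one holds the tube; the other two hold low domed blanking plugs, tops 88 to 96 mm above the table, which stay in.
- rack: the fixed dark hardwood stand, 80 x 120 x 40 mm, long along its y. Origin: centre of its underside. It has one wide hole in the middle and two narrow 7 mm holes 40 mm either side of it.
- rack_hole0 (a point): centre of the mouth of the stand's wide middle hole, at its top face, 40 mm above the table; z up. The hole is 18 mm in diameter, 18 mm deep, flat-bottomed, with a 2 mm chamfer.
- shell: bystander, not to be disturbed: a big whitish spiral shell, about 130 mm wide. Origin: underneath it, about its middle.
- tray: bystander, not to be disturbed: a shallow yellow plastic tray of shell chips, 100 x 130 x 28 mm. Origin: underneath it, about its middle.
- strip: bystander, not to be disturbed: a flat dark hardwood strip, 50 x 200 x 8 mm. Origin: underneath it, about its middle.
- brush: bystander, not to be disturbed: a small bench brush lying down. Origin: underneath it, about its middle.
- file: bystander, not to be disturbed: a slim file with a wooden handle, 180 mm long, lying down. Origin: underneath it, about its middle.
- block: bystander, not to be disturbed: a dark metal block, 45 x 90 x 35 mm. Origin: underneath it, about its middle.
- blankdisc: bystander, not to be disturbed: a round white shell blank, 60 mm across, 6 mm thick. Origin: underneath it, about its middle.
Things that resemble listed ones, but are neither listed nor needed, are in the scene too. What is shaped like the rack but orange is not meant.

How it is judged:
By the outcome, as a careful person would: the job done as asked, in the order asked, and still so for the second after the job is handed in, with the robot touching nothing.
It also fails if it takes over 58 s, if anything falls off the work surface, if the arm or the gripper's body presses on something with over 40 N, if the wrist force passes 120 N, or if a joint passes its speed limit or range.

## Working session

There is one attempt and no reset: what is moved stays moved. The work goes in short steps, Python scripts to look and compute and a tool call to move; the robot and the scene stay as the last step left them, time stands still between calls to the robot, and variables do not carry over. Pictures are saved under pics/ and viewed, at most 10 in all, crops included, and the job is handed in when it is done.

Besides the shell and the picture viewer there is one more tool, called after "Call:" as name(argument=value, ...), one argument or row to a line, values as JSON. arm_command: Moves the arm, as the interface text tells. Scaled input: -1 to 1 covers 500 mm each way for a shift and 5 degrees each way for a turn. Its arguments: {"type":"object","properties":{"plan":{"type":"array","items":{"type":"object","properties":{"grip":{"type":"number"},"slide":{"type":"array","items":{"type":"number"}},"spin":{"type":"number"}}}}},"required":["plan"]}

```bash
mkdir -p pics; python3 - <<'E'
from bench import *
import cv2
for n in("side","top"):
    cv2.imwrite(f"pics/{n}0.png",snapshot(n)[:,:,::-1]); print(camera_info(n))
o=sensors.get_obs();print(o)
E
```

```text
{'fx': 460.4903927060304, 'fy': 460.4903927060304, 'cx': 324.8193929741654, 'cy': 203.9016200864765, 'position': array([0.31549   , 0.97291974, 0.84134818]), 'rotation': array([ 9.01775242e-01,  2.79730240e-03, -2.96279950e+00])}
{'fx': 384.6354638190604, 'fy': 384.6354638190604, 'cx': 315.99812817764104, 'cy': 196.1091020496299, 'position': array([ 0.27247339, -0.00840172,  1.15865433]), 'rotation': array([ 0.19090227, -0.02571873, -1.55053318])}
{'time': 0.1, 'joint_positions': array([-1.26710161e+00,  8.78897399e-02,  1.37207024e+00,  4.70189552e-07,
        1.68358904e+00, -1.03113496e-01]), 'qvel': array([ 0.0003312 , -0.00150371, -0.00380413, -0.00286056,  0.00119544,
       -0.00142307]), 'joint_torque': array([ 1.78881775e-03, -3.41254985e+01, -3.03300798e+01,  7.20048649e-02,
        3.04343342e-02, -8.80312655e-05]), 'tool_pos': array([ 0.21748342, -0.5047045 ,  0.22943312]), 'ee_rot': array([-3.13964672e+00, -2.01835392e-04,  4.06808074e-01]), 'wrist_force': array([-0.73328554, -0.13265012,  0.59406188]), 'wrist_torque': array([0.02825699, 0.03720968, 0.0006892 ]), 'finger_force': 0.0, 'width': 0.09384796504386846}
```

View pics/side0.png

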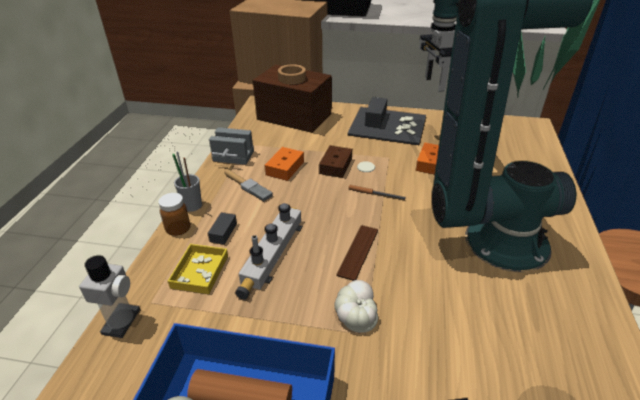

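View pics/top0.png

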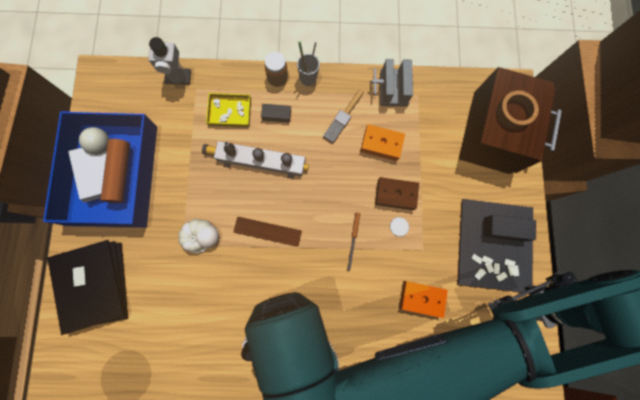

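Side view: the manifold runs from (247,285) to (290,215), with the tube apparently in the near fitting at (255,245). The dark stand is at side (336,160) and top (397,193). Lookalikes are the orange racks at top (382,141) and (425,299), and the plugs at side (270,232) and (285,212). One composite crop will check these choices.

```bash
python3 - <<'E'
import cv2,numpy as np
s=cv2.imread("pics/side0.png");t=cv2.imread("pics/top0.png")
def c(i,x,y,w,h,k):return cv2.resize(i[y:y+h,x:x+w],None,fx=k,fy=k,interpolation=cv2.INTER_CUBIC)
a=c(s,235,195,80,100,5)           #400x500
b=np.vstack([c(t,205,135,110,50,400/110)[:200,:400] if 0 else cv2.resize(t[130:180,210:310],(400,200),interpolation=2),
 cv2.resize(s[140:180,310:360],(400,300),interpolation=2) if 0 else np.hstack([cv2.resize(s[140:180,315:355],(200,200),interpolation=2),cv2.resize(t[173:213,377:417],(200,200),interpolation=2)]),
 np.zeros((100,400,3),np.uint8)])
cv2.imwrite("pics/crop0.png",np.hstack([a,b]))
E
```

```text
(no output)
```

View pics/crop0.png

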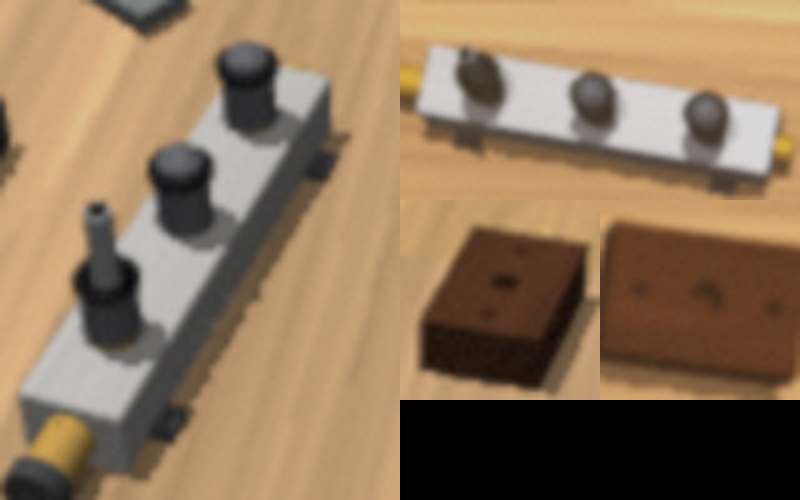

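The tube stands in the near, +y end fitting. In side pixels its top is (254.4,237) and the ring (256.4,251.6). The other two fittings hold domed plugs. The dark stand's wide hole is at side (336,156.4) and top (398.4,192).

```bash
cat >h.py <<'E'
import numpy as np, cv2
from scipy.spatial.transform import Rotation as R
from bench import *
def ray(n,u,v):
    c=camera_info(n); d=np.array([(u-c['cx'])/c['fx'],-(v-c['cy'])/c['fy'],-1.])
    return np.array(c['position']),R.from_euler('xyz',c['rotation']).as_matrix()@d
def atz(n,u,v,z):
    p,d=ray(n,u,v); return (p+d*(z-p[2])/d[2]).round(4)
def tri(obs):
    A=0;b=0
    for o in obs:
        p,d=ray(*o);d=d/np.linalg.norm(d);M=np.eye(3)-np.outer(d,d);A=A+M;b=b+M@p
    return np.linalg.solve(A,b).round(4)
def proj(n,P):
    c=camera_info(n);q=R.from_euler('xyz',c['rotation']).as_matrix().T@(np.array(P)-c['position'])
    return (c['cx']+c['fx']*q[0]/-q[2], c['cy']+c['fy']*q[1]/q[2])
E
python3 - <<'E'
from h import *
print(camera_info("top").keys())
print("tubetop",atz("side",254.4,237,.121),atz("top",226.75,143,.121),tri([("side",254.4,237),("top",226.75,143)]))
print("ring",atz("side",256.4,251.6,.079),tri([("side",256.4,251.6),("top",229.5,148.75)]))
cs=[(218,141.75),(304.5,157),(302,173),(215,157.5)]
P=[atz("top",*c,.04) for c in cs];print("manif",P,np.mean(P,0),np.linalg.norm(P[0]-P[1]),np.linalg.norm(P[1]-P[2]))
S=[atz("side",235+x/5,195+y/5,.04) for x,y in[(22,398),(128,420),(328,80)]];print("sidecorners",S,(S[0]+S[2])/2)
d=P[1]-P[0]+P[2]-P[3];print("ang",np.degrees(np.arctan2(d[1],d[0])))
print("rack",atz("top",398.4,192,.04),atz("side",336,156.4,.04),tri([("top",398.4,192),("side",336,156.4)]),
 atz("top",385,190.8,.04),atz("top",411.4,194.8,.04))
for x,y in[(522,252),(488,314)]: print(atz("side",315+(x-400)/5,140+(y-200)/5,.04))
E
```

```text
dict_keys(['fx', 'fy', 'cx', 'cy', 'position', 'rotation'])
tubetop [0.618  0.2266 0.121 ] [0.619  0.2225 0.121 ] [0.6197 0.2232 0.1178]
ring [0.6159 0.2314 0.079 ] [0.6184 0.2244 0.0717]
manif [array([0.6493, 0.2671, 0.04  ]), array([0.6087, 0.0044, 0.04  ]), array([0.5587, 0.0106, 0.04  ]), array([0.5996, 0.2727, 0.04  ])] [0.604075 0.1387   0.04    ] 0.2658188292803954 0.050382933618438736
sidecorners [array([0.648 , 0.2747, 0.04  ]), array([0.595 , 0.2793, 0.04  ]), array([0.558 , 0.0186, 0.04  ])] [0.603   0.14665 0.04   ]
ang -98.82736417474445
rack [ 0.508  -0.2786  0.04  ] [ 0.5064 -0.2735  0.04  ] [ 0.508  -0.2795  0.0363] [ 0.5106 -0.2384  0.04  ] [ 0.5004 -0.3174  0.04  ]
[ 0.5012 -0.3116  0.04  ]
[ 0.511  -0.2346  0.04  ]
```

Call:
arm_command(
  plan=[
    {"grip": -1, "slide": [0, 0, 0], "spin": -1},
    {"grip": -1, "slide": [0, 0, 0], "spin": -1},
    {"grip": -1, "slide": [0, 0, 0], "spin": -1},
    {"grip": -1, "slide": [0, 0, 0], "spin": -1},
    {"grip": -1, "slide": [0, 0, 0], "spin": -1},
    {"grip": -1, "slide": [0, 0, 0], "spin": -1},
    {"grip": -1, "slide": [0, 0, 0], "spin": -1},
    {"grip": -1, "slide": [0, 0, 0], "spin": -1},
    {"grip": -1, "slide": [0, 0, 0], "spin": -1},
    {"grip": -1, "slide": [0, 0, 0], "spin": -1},
  ],
)

```text
time: 1.35
tool_pos: [0.2175, -0.5048, 0.2298]
ee_rot: [-3.141, -0.001, 1.282]
wrist_force: [-0.2, 0.9, 0.4]
width: 0.0936
finger_force: 0.0
```

Call:
arm_command(
  plan=[
    {"grip": -1, "slide": [0, 0, 0], "spin": -1},
    {"grip": -1, "slide": [0, 0, 0], "spin": -0.6},
  ],
)

```text
time: 1.6
tool_pos: [0.2175, -0.5049, 0.2298]
ee_rot: [-3.141, -0.001, 1.421]
wrist_force: [0.1, -1.1, -0.0]
width: 0.094
finger_force: 0.0
```

Call:
arm_command(
  plan=[
    {"grip": -1, "slide": [0.0976, 0.0359, 0], "spin": 0},
    {"grip": -1, "slide": [0.0976, 0.0359, 0], "spin": 0},
    {"grip": -1, "slide": [0.0976, 0.0359, 0], "spin": 0},
    {"grip": -1, "slide": [0.0976, 0.0359, 0], "spin": 0},
    {"grip": -1, "slide": [0.0976, 0.0359, 0], "spin": 0},
    {"grip": -1, "slide": [0.0976, 0.0359, 0], "spin": 0},
    {"grip": -1, "slide": [0.0976, 0.0359, 0], "spin": 0},
    {"grip": -1, "slide": [0.0976, 0.0359, 0], "spin": 0},
  ],
)

```text
time: 2.6
tool_pos: [0.4189, -0.1392, 0.2301]
ee_rot: [-3.141, 0.0, 1.419]
wrist_force: [0.6, -0.1, 0.3]
width: 0.0938
finger_force: 0.0
```

Call:
arm_command(
  plan=[
    {"grip": -1, "slide": [0.0976, 0.0359, 0], "spin": 0},
    {"grip": -1, "slide": [0.0976, 0.0359, 0], "spin": 0},
    {"grip": -1, "slide": [0.0976, 0.0359, 0], "spin": 0},
    {"grip": -1, "slide": [0.0976, 0.0359, 0], "spin": 0},
    {"grip": -1, "slide": [0.0976, 0.0359, 0], "spin": 0},
    {"grip": -1, "slide": [0.0976, 0.0359, 0], "spin": 0},
    {"grip": -1, "slide": [0.0976, 0.0359, 0], "spin": 0},
    {"grip": -1, "slide": [0.0976, 0.0359, 0], "spin": 0},
    {"grip": -1, "slide": [0, 0, 0], "spin": 0},
  ],
)

```text
time: 3.72
tool_pos: [0.6197, 0.2263, 0.2274]
ee_rot: [-3.138, 0.001, 1.423]
wrist_force: [0.1, -0.1, -0.5]
width: 0.0939
finger_force: 0.0
```

Call:
arm_command(
  plan=[
    {"grip": -0.1, "slide": [0, 0, 0.045], "spin": 0},
    {"grip": -0.1, "slide": [0, 0, 0.045], "spin": 0},
    {"grip": -0.1, "slide": [0, 0, 0.045], "spin": 0},
    {"grip": -0.1, "slide": [0, 0, 0.03], "spin": 0},
    {"grip": -0.1, "slide": [0, 0, 0], "spin": 0},
  ],
)

```text
time: 4.35
tool_pos: [0.6185, 0.2224, 0.1464]
ee_rot: [-3.139, 0.002, 1.418]
wrist_force: [-0.1, -0.3, 0.4]
width: 0.0518
finger_force: 0.0
```

```bash
python3 - <<'E'
from h import *
i=snapshot("side")[:,:,::-1];o=sensors.get_obs();p=o['tool_pos'];print(p,o['ee_rot'],o['width'])
y=o['ee_rot'][2];a=np.array([np.sin(y),-np.cos(y),0])
for s in(-1,0,1): print(proj("side",p+a*s*o['width']/2-[0,0,.025]))
cv2.imwrite("pics/s1.png",cv2.resize(i[180:290,200:320],(720,660)[:2] if 0 else (648,594),interpolation=2))
E
```

```text
[0.6192588  0.22272391 0.14779252] [-3.14090695e+00  5.19783108e-04  1.41857016e+00] 0.05160885115126371
(np.float64(264.4380914620758), np.float64(237.67049394689496))
(np.float64(254.28484369605457), np.float64(235.24015840389575))
(np.float64(244.25677784574788), np.float64(232.83978707196604))
```

View pics/s1.png

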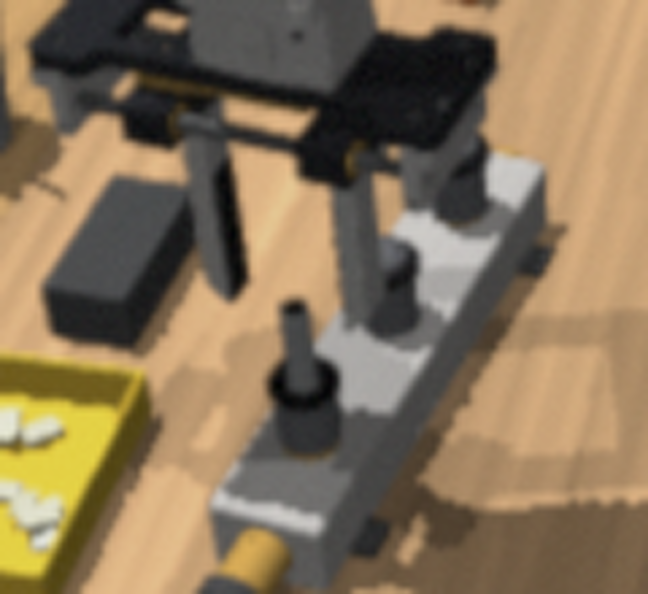

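Seen near, the tube top (294,306 in the crop) lies midway between the fingertips, which are at about (236,292) and (352,314), within about 1–2 mm. I'll descend astride the tube and narrow the fingers, watching the forces.

Call:
arm_command(
  plan=[
    {"grip": 0.45, "slide": [0, 0, 0], "spin": 0},
    {"grip": 0.45, "slide": [0, 0, 0], "spin": 0},
    {"grip": 0.45, "slide": [0, 0, 0.02], "spin": 0},
    {"grip": 0.45, "slide": [0, 0, 0.02], "spin": 0},
    {"grip": 0.45, "slide": [0, 0, 0.014], "spin": 0},
    {"grip": 0.45, "slide": [0, 0, 0], "spin": 0},
  ],
)

```text
time: 5.15
tool_pos: [0.6188, 0.2231, 0.1194]
ee_rot: [-3.139, 0.001, 1.419]
wrist_force: [-0.1, 0.1, 0.5]
width: 0.026
finger_force: 0.0
```

Call:
arm_command(
  plan=[
    {"grip": 0.64, "slide": [0, 0, 0], "spin": 0},
    {"grip": 0.64, "slide": [0, 0, 0], "spin": 0},
    {"grip": 0.64, "slide": [0, 0, 0], "spin": 0},
  ],
)

```text
time: 5.52
tool_pos: [0.6197, 0.2233, 0.1214]
ee_rot: [3.141, -0.0, 1.419]
wrist_force: [0.3, 0.1, 0.3]
width: 0.0167
finger_force: 0.0
```

Call:
arm_command(
  plan=[
    {"grip": 0.64, "slide": [0, 0, 0.008], "spin": 0},
    {"grip": 0.64, "slide": [0, 0, 0.008], "spin": 0},
    {"grip": 0.64, "slide": [0, 0, 0.004], "spin": 0},
    {"grip": 0.64, "slide": [0, 0, 0.002], "spin": 0},
    {"grip": 0.64, "slide": [0, 0, 0], "spin": 0},
  ],
)

```text
time: 6.15
tool_pos: [0.6195, 0.2233, 0.1098]
ee_rot: [-3.141, 0.0, 1.419]
wrist_force: [0.3, 0.5, 0.5]
width: 0.0168
finger_force: 0.0
```

Call:
arm_command(
  plan=[
    {"grip": 0.64, "slide": [0, 0, 0.002], "spin": 0},
    {"grip": 0.64, "slide": [0, 0, 0.002], "spin": 0},
  ],
)

```text
time: 6.4
tool_pos: [0.6196, 0.2233, 0.1081]
ee_rot: [3.141, -0.0, 1.419]
wrist_force: [-0.7, 0.2, -0.1]
width: 0.0166
finger_force: 0.0
```

Call:
arm_command(
  plan=[
    {"grip": 0.64, "slide": [0, 0, 0.002], "spin": 0},
    {"grip": 0.64, "slide": [0, 0, 0.002], "spin": 0},
  ],
)

```text
time: 6.65
tool_pos: [0.6195, 0.2233, 0.1059]
ee_rot: [3.142, 0.0, 1.419]
wrist_force: [-0.3, -0.2, 0.2]
width: 0.0171
finger_force: 0.0
```

Call:
arm_command(
  plan=[
    {"grip": 0.64, "slide": [0, 0, 0.002], "spin": 0},
    {"grip": 0.64, "slide": [0, 0, 0.001], "spin": 0},
  ],
)

```text
time: 6.9
tool_pos: [0.6195, 0.2233, 0.1043]
ee_rot: [-3.141, 0.0, 1.419]
wrist_force: [1.0, 1.1, -0.0]
width: 0.0166
finger_force: 0.0
```

Call:
arm_command(
  plan=[
    {"grip": 0.64, "slide": [0, 0, 0.001], "spin": 0},
    {"grip": 0.64, "slide": [0, 0, 0.001], "spin": 0},
  ],
)

```text
time: 7.15
tool_pos: [0.6195, 0.2233, 0.1039]
ee_rot: [3.141, -0.0, 1.419]
wrist_force: [-1.2, 0.3, 3.0]
width: 0.0171
finger_force: 1.3
```

Call:
arm_command(
  plan=[
    {"grip": 0.64, "slide": [0, 0, 0.001], "spin": 0},
    {"grip": 0.64, "slide": [0, 0, 0.001], "spin": 0},
  ],
)

```text
time: 7.4
tool_pos: [0.6196, 0.2233, 0.1038]
ee_rot: [3.141, -0.0, 1.419]
wrist_force: [-2.3, -0.6, 6.3]
width: 0.0167
finger_force: 3.1
```

Call:
arm_command(
  plan=[
    {"grip": 0.64, "slide": [0, 0, 0.001], "spin": 0},
    {"grip": 0.64, "slide": [0, 0, 0.001], "spin": 0},
    {"grip": 0.64, "slide": [0, 0, 0.001], "spin": 0},
  ],
)

```text
time: 7.78
tool_pos: [0.6196, 0.2233, 0.1031]
ee_rot: [3.14, -0.0, 1.419]
wrist_force: [-3.6, -1.5, 8.2]
width: 0.0171
finger_force: 4.3
```

Call:
arm_command(
  plan=[
    {"grip": 0.64, "slide": [0, 0, 0.001], "spin": 0},
    {"grip": 0.64, "slide": [0, 0, 0.001], "spin": 0},
    {"grip": 0.64, "slide": [0, 0, 0.001], "spin": 0},
  ],
)

```text
time: 8.15
tool_pos: [0.6196, 0.2234, 0.1022]
ee_rot: [3.14, -0.001, 1.419]
wrist_force: [-4.6, -1.4, 9.9]
width: 0.017
finger_force: 5.1
```

Call:
arm_command(
  plan=[
    {"grip": 0.6, "slide": [0, -0.001, 0.001], "spin": 0},
    {"grip": 0.6, "slide": [0, 0, 0.001], "spin": 0},
  ],
)

```text
time: 8.4
tool_pos: [0.6203, 0.2232, 0.1017]
ee_rot: [3.137, -0.001, 1.419]
wrist_force: [-1.9, -1.4, 10.2]
width: 0.0188
finger_force: 5.1
```

Call:
arm_command(
  plan=[
    {"grip": 0.6, "slide": [0, 0, 0.0015], "spin": 0},
    {"grip": 0.6, "slide": [0, 0, 0.0015], "spin": 0},
    {"grip": 0.6, "slide": [0, 0, 0.0015], "spin": 0},
  ],
)

```text
time: 8.78
tool_pos: [0.6204, 0.2233, 0.1006]
ee_rot: [3.137, -0.001, 1.419]
wrist_force: [-3.5, -1.7, 13.6]
width: 0.0188
finger_force: 6.9
```

Call:
arm_command(
  plan=[
    {"grip": 0.6, "slide": [0, 0, 0.0015], "spin": 0},
    {"grip": 0.6, "slide": [0, 0, 0.0015], "spin": 0},
    {"grip": 0.6, "slide": [0, 0, 0.001], "spin": 0},
  ],
)

```text
time: 9.15
tool_pos: [0.6204, 0.2233, 0.0993]
ee_rot: [3.136, -0.001, 1.419]
wrist_force: [-3.8, -2.8, 15.9]
width: 0.0189
finger_force: 7.5
```

Call:
arm_command(
  plan=[
    {"grip": 0.6, "slide": [0, 0, 0.0005], "spin": 0},
    {"grip": 0.6, "slide": [0, 0, 0.0005], "spin": 0},
    {"grip": 0.6, "slide": [0, 0, 0], "spin": 0},
  ],
)

```text
time: 9.52
tool_pos: [0.6204, 0.2233, 0.0983]
ee_rot: [3.136, -0.001, 1.419]
wrist_force: [-4.1, -1.9, 13.5]
width: 0.0186
finger_force: 6.5
```

Call:
arm_command(
  plan=[
    {"grip": 0.6, "slide": [0, 0, 0.0005], "spin": 0},
    {"grip": 0.6, "slide": [0, 0, 0], "spin": 0},
    {"grip": 0.6, "slide": [0, 0, 0], "spin": 0},
  ],
)

```text
time: 9.9
tool_pos: [0.6204, 0.2232, 0.0983]
ee_rot: [3.136, -0.001, 1.419]
wrist_force: [-4.1, -1.8, 14.1]
width: 0.0189
finger_force: 7.0
```

The ring is at its hard stop: 5.6 mm down and holding steady at 14 N. Next I'll shut the fingers on the tube while still pressing.

Call:
arm_command(
  plan=[
    {"grip": 0.7, "slide": [0, 0, 0], "spin": 0},
    {"grip": 0.8, "slide": [0, 0, 0], "spin": 0},
    {"grip": 1, "slide": [0, 0, 0], "spin": 0},
    {"grip": 1, "slide": [0, 0, 0], "spin": 0},
  ],
)

```text
time: 10.4
tool_pos: [0.6204, 0.2236, 0.0982]
ee_rot: [3.136, -0.002, 1.419]
wrist_force: [-4.0, -1.0, 14.2]
width: 0.0135
finger_force: 33.6
```

Call:
arm_command(
  plan=[
    {"grip": 1, "slide": [0, 0, -0.03], "spin": 0},
    {"grip": 1, "slide": [0, 0, -0.04], "spin": 0},
    {"grip": 1, "slide": [0, 0, -0.04], "spin": 0},
    {"grip": 1, "slide": [0, 0, -0.04], "spin": 0},
    {"grip": 1, "slide": [0, 0, -0.04], "spin": 0},
    {"grip": 1, "slide": [0, 0, -0.04], "spin": 0},
    {"grip": 1, "slide": [0, 0, 0], "spin": 0},
    {"grip": 1, "slide": [0, 0, 0], "spin": 0},
  ],
)

```text
time: 11.4
tool_pos: [0.6188, 0.2233, 0.208]
ee_rot: [-3.141, 0.0, 1.419]
wrist_force: [-0.1, 0.6, -0.2]
width: 0.0134
finger_force: 30.0
```

```bash
python3 - <<'E'
from h import *
i=snapshot("side")[:,:,::-1];o=sensors.get_obs();print(o['tool_pos'],o['ee_rot'],o['wrist_force'])
cv2.imwrite("pics/s2.png",cv2.resize(i[140:290,180:340],(640,600),interpolation=2))
E
```

```text
[0.61856673 0.2232272  0.20730749] [-3.13978897e+00  9.21249390e-04  1.41905197e+00] [ 0.33606197  0.47263715 -1.6851406 ]
```

View pics/s2.png

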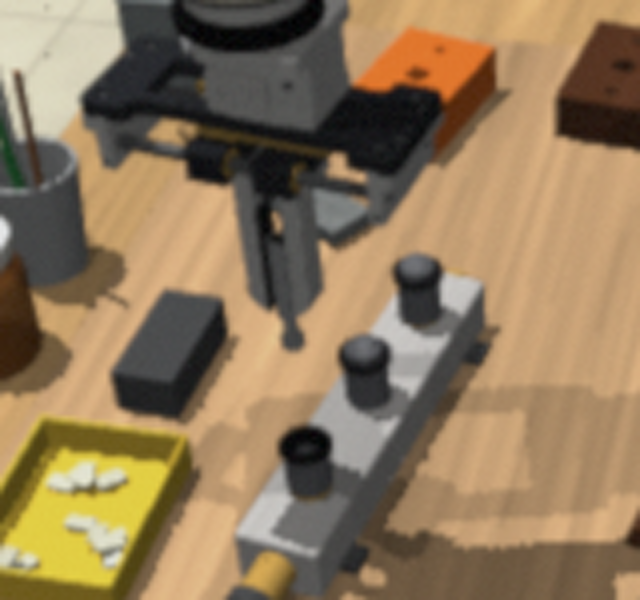

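The tube came free, gripped and vertical, its foot at crop (292,347). The plugs and the ring are still in place. Now carrying it to the dark stand.

Call:
arm_command(
  plan=[
    {"grip": 1, "slide": [-0.06, -0.0069, 0], "spin": 0},
    {"grip": 1, "slide": [-0.1, -0.0069, 0], "spin": 0},
    {"grip": 1, "slide": [-0.12, -0.0069, 0], "spin": 0},
    {"grip": 1, "slide": [-0.12, -0.0069, 0], "spin": 0},
    {"grip": 1, "slide": [-0.12, -0.0069, 0], "spin": 0},
    {"grip": 1, "slide": [-0.12, -0.0069, 0], "spin": 0},
    {"grip": 1, "slide": [-0.12, -0.0069, 0], "spin": 0},
    {"grip": 1, "slide": [-0.12, -0.0069, 0], "spin": 0},
    {"grip": 1, "slide": [-0.1, -0.0069, 0], "spin": 0},
    {"grip": 1, "slide": [-0.0448, -0.0073, 0], "spin": 0},
  ],
)

```text
time: 12.7
tool_pos: [0.5057, -0.2804, 0.2068]
ee_rot: [-3.139, -0.001, 1.416]
wrist_force: [0.7, 0.5, -0.3]
width: 0.0136
finger_force: 30.0
```

Call:
arm_command(
  plan=[
    {"grip": 1, "slide": [0, 0, 0.06], "spin": 0},
    {"grip": 1, "slide": [0, 0, 0.06], "spin": 0},
    {"grip": 1, "slide": [0, 0, 0.06], "spin": 0},
    {"grip": 1, "slide": [0, 0, 0], "spin": 0},
    {"grip": 1, "slide": [0, 0, 0], "spin": 0},
  ],
)

```text
time: 13.32
tool_pos: [0.5076, -0.2781, 0.1191]
ee_rot: [3.141, 0.0, 1.419]
wrist_force: [0.5, -0.2, -0.1]
width: 0.0135
finger_force: 30.0
```

```bash
python3 - <<'E'
from h import *
i=snapshot("side")[:,:,::-1];o=sensors.get_obs();p=o['tool_pos'];print(p,o['ee_rot'],o['wrist_force'])
f=lambda q:((np.array(q)-[290,90])*8).round(1)
print("pred foot",f(proj("side",p-[0,0,.0543])),"pred hole under foot",f(proj("side",[p[0],p[1],.04])), "orig hole", f((336,156.4)))
print("per 5mm x",f(proj("side",[p[0]+.005,p[1],.04])),"y",f(proj("side",[p[0],p[1]+.005,.04])))
cv2.imwrite("pics/s3.png",cv2.resize(i[105:180,290:380],(720,600),interpolation=2))
E
```

```text
[ 0.50797688 -0.27831255  0.11994882] [3.13952071e+00 1.02855316e-03 1.41916696e+00] [ 0.14697742  0.61542972 -0.05436732]
pred foot [366.7 470. ] pred hole under foot [366.  524.5] orig hole [368.  531.2]
per 5mm x [353.8 523.4] y [364.  531.1]
```

View pics/s3.png

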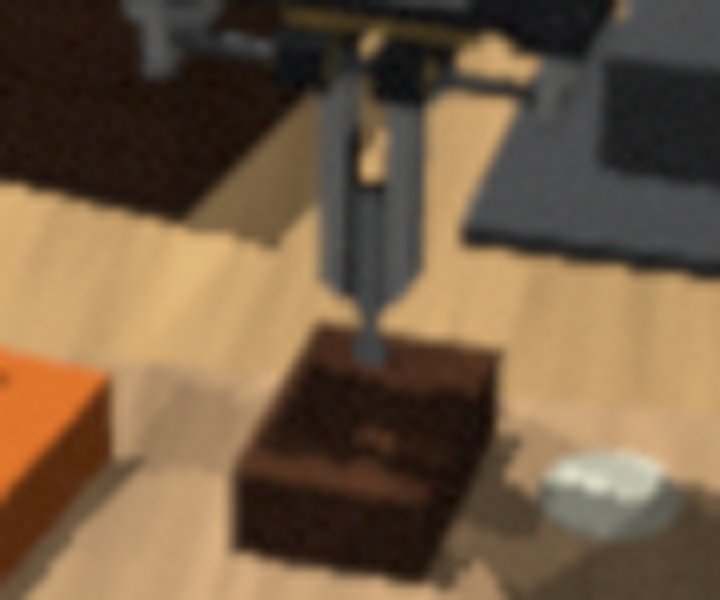

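The foot, at crop (371,356), projects onto the stand's top at about (370,411). The hole is at (368,411), so it is centred within about 1 mm and I can lower it.

Call:
arm_command(
  plan=[
    {"grip": 1, "slide": [0, 0, 0.02], "spin": 0},
    {"grip": 1, "slide": [0, 0, 0.02], "spin": 0},
    {"grip": 1, "slide": [0, 0, 0.006], "spin": 0},
    {"grip": 1, "slide": [0, 0, 0.006], "spin": 0},
    {"grip": 1, "slide": [0, 0, 0.006], "spin": 0},
  ],
)

```text
time: 14.0
tool_pos: [0.5074, -0.278, 0.0895]
ee_rot: [3.141, 0.0, 1.419]
wrist_force: [0.7, -0.1, -0.5]
width: 0.0132
finger_force: 30.0
```

Call:
arm_command(
  plan=[
    {"grip": 1, "slide": [0, 0, 0.006], "spin": 0},
    {"grip": 1, "slide": [0, 0, 0.004], "spin": 0},
  ],
)

```text
time: 14.25
tool_pos: [0.5073, -0.2779, 0.0844]
ee_rot: [3.142, 0.0, 1.419]
wrist_force: [0.4, -0.8, -0.4]
width: 0.0133
finger_force: 30.0
```

Call:
arm_command(
  plan=[
    {"grip": 1, "slide": [0, 0, 0.005], "spin": 0},
    {"grip": 1, "slide": [0, 0, 0.005], "spin": 0},
    {"grip": 1, "slide": [0, 0, 0.002], "spin": 0},
    {"grip": 1, "slide": [0, 0, 0], "spin": 0},
  ],
)

```text
time: 14.75
tool_pos: [0.5072, -0.2779, 0.0784]
ee_rot: [-3.141, 0.0, 1.419]
wrist_force: [-0.5, 0.2, -0.2]
width: 0.0132
finger_force: 30.0
```

Call:
arm_command(
  plan=[
    {"grip": 1, "slide": [0, 0, 0.002], "spin": 0},
    {"grip": 1, "slide": [0, 0, 0.002], "spin": 0},
  ],
)

```text
time: 15.0
tool_pos: [0.5073, -0.278, 0.0765]
ee_rot: [3.141, 0.0, 1.419]
wrist_force: [-1.1, 0.1, -0.8]
width: 0.0134
finger_force: 30.0
```

Call:
arm_command(
  plan=[
    {"grip": 1, "slide": [0, 0, 0.001], "spin": 0},
    {"grip": 1, "slide": [0, 0, 0.001], "spin": 0},
    {"grip": 1, "slide": [0, 0, 0], "spin": 0},
  ],
)

```text
time: 15.38
tool_pos: [0.5073, -0.2779, 0.0762]
ee_rot: [3.141, 0.0, 1.419]
wrist_force: [-2.0, 1.1, 3.6]
width: 0.0137
finger_force: 30.0
```

Call:
arm_command(
  plan=[
    {"grip": 1, "slide": [0, 0, 0.001], "spin": 0},
    {"grip": 1, "slide": [0, 0, 0], "spin": 0},
  ],
)

```text
time: 15.62
tool_pos: [0.5073, -0.278, 0.0762]
ee_rot: [3.141, 0.0, 1.419]
wrist_force: [-2.4, 1.0, 6.9]
width: 0.0135
finger_force: 30.0
```

The tube is on the bottom at 0.0762, where 0.0763 was expected. I'll relax the push, open gently and rise.

Call:
arm_command(
  plan=[
    {"grip": 1, "slide": [0, 0, -0.002], "spin": 0},
    {"grip": 0.68, "slide": [0, 0, 0], "spin": 0},
    {"grip": 0.6, "slide": [0, 0, 0], "spin": 0},
    {"grip": 0.4, "slide": [0, 0, 0], "spin": 0},
    {"grip": 0.1, "slide": [0, 0, 0], "spin": 0},
    {"grip": 0.1, "slide": [0, 0, 0], "spin": 0},
  ],
)

```text
time: 16.38
tool_pos: [0.5073, -0.2779, 0.0759]
ee_rot: [3.142, 0.0, 1.419]
wrist_force: [0.1, -0.4, 0.5]
width: 0.0415
finger_force: 0.0
```

Call:
arm_command(
  plan=[
    {"grip": 0.1, "slide": [0, 0, -0.03], "spin": 0},
    {"grip": 0.1, "slide": [0, 0, -0.05], "spin": 0},
    {"grip": 0.1, "slide": [0, 0, -0.08], "spin": 0},
    {"grip": 0.1, "slide": [0, 0, -0.08], "spin": 0},
    {"grip": 0.1, "slide": [0, 0, -0.06], "spin": 0},
    {"grip": 0.1, "slide": [0, 0, 0], "spin": 0},
  ],
)

```text
time: 17.12
tool_pos: [0.5087, -0.2788, 0.2306]
ee_rot: [3.134, 0.004, 1.419]
wrist_force: [0.4, 0.7, -0.5]
width: 0.0422
finger_force: 0.0
```

```bash
python3 - <<'E'
from h import *
i=snapshot("side")[:,:,::-1];o=sensors.get_obs();print(o['tool_pos'],o['time'])
for z in(.04,.099): print((np.array(proj("side",[.5073,-.278,z]))-[290,105])*8)
a=cv2.resize(i[105:180,290:380],(480,400),interpolation=2);b=cv2.resize(i[190:310,160:256+64],(320,400) if 0 else (320,240),interpolation=2)
c=np.zeros((400,800,3),np.uint8);c[:,:480]=a;c[:240,480:]=b;cv2.imwrite("pics/s4.png",c)
E
```

```text
[ 0.50779853 -0.27824369  0.22777382] 17.175
[367.49249162 405.07131334]
[369.31420738 277.98237349]
```

View pics/s4.png

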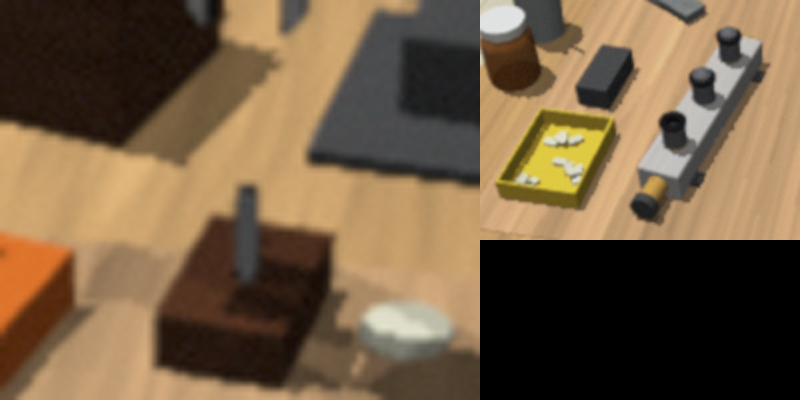

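The tube stands upright in the middle hole, its top at crop (247,187) against about (246,187) predicted for fully home. Everything else is where it was, so I'm handing in.

```bash
python3 -c "
from bench import ticket
print(ticket.close_job())"
```

```text
the job is handed in; nothing more can be done
None
```

The tube is out of its port, released with the ring held at its stop, and now stands upright and fully home in the dark stand's wide middle hole; the gripper is clear, and I handed the job in at about 17 s of the 58 s allowed.

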